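# Pack the finds, stack the tote and lock the packing base

## Task

Pack the finds for the store: lift the empty upper tote by its bar out of the lower tote and stand it aside, then lay every find from the green tray (dark iron pieces and white plaster sherds) inside the lower tote. Turn the upper tote half a turn so that its blue end lies over the lower tote's grey end, and stack it on the lower tote so that it stands on the rim above the finds rather than sinking in onto them. Only then use the mallet, never the fingers, to drive both red-headed locking pins fully down, and put the mallet back on its black mat, without disturbing the two bottles and the jar behind.

Things in the scene. Friction and masses are not known exactly. Their poses are not given: they have to be found in the camera images.
- packing_base: Fixed plywood board (x -157 to +88, y -118 to +118 mm, 12 mm thick) with the fixed open lower tote on it. Origin: on the bench under the centre of the lower tote; z up, y along the tote's long side to its blue end (left; other walls grey), -x to the robot. Two locking pins stand on the board at x -118 mm, y +75 (left) and -75 mm (right)
- lower_floor (a point): Centre of the lower tote's inner floor, 16 mm above the bench. Inner space 150 (x) x 210 (y) mm, walls 4 mm, rim 72 mm above the bench. Each long wall has two slots 28 mm wide, open at the rim, down to 24 mm above the bench, at y +70 and -30 mm: the upper tote's feet sink into them (nesting) when both blue ends are on one side, and stand on the rim when it is turned half a turn
- lower_blue_end (a point): top of the lower tote's blue end wall, at its middle
- upper_tote: Loose empty grey tote, 140 (x) x 200 (y) x 60 (z) mm outside, 0.35 kg, blue end wall at its own +y. Origin: centre of its underside. Starts nested in the lower tote, origin 16 mm above the base's. Stacked (half turned), its feet stand on the rim, its lowest 10 mm enters the lower tote's mouth with 5 mm play all round, and its origin is 62 mm above the base's
- upper_bar (a point): Middle of the upper tote's black carrying bar, the place to grip it (pinch across the tote's x): 16 mm wide and high, along the tote's y, its centre 85 mm above the underside. The tote's four feet are 20 mm wide and stand 14 mm out from the long walls at y +70 and -30 mm, their undersides 10 mm above the tote's underside
- upper_blue_end (a point): top of the upper tote's blue end wall, at its middle
- pin_left (a joint): travel of the left sprung locking pin: 0 m = fully up, 0.014 m = fully down with its head on the steel collar. It takes about 4 to 6 N to drive down and stays where it is driven by friction
- pin_right (a joint): the same for the right pin
- pin_left_head (a point): centre of the top of the left pin's red head (30 mm across, 10 mm thick). It is 66 mm above the bench when up, 52 mm when fully down
- pin_right_head (a point): the same for the right pin
- mallet: Short mallet, 0.30 kg, standing on its head: upright black rubber cylinder 52 mm across, 56 mm high, with a wooden handle 16 mm wide and 18 mm high sticking out level along its own +x, its middle 28 mm above the underside, to 130 mm from the head's axis. Origin: centre of the underside (striking face). It stands steadily when released
- mallet_grip (a point): point on the mallet's handle 50 mm from the head's axis, the place to grip it (pinch across the handle, the mallet's y)
- mallet_mat: fixed black rubber mat, 110 (x) x 190 (y) x 8 mm, origin at the centre of its underside; the mallet starts here with its handle along the mat
- iron_find_1: dark brown iron find; origin at the centre of its underside as it lies flat; 52 (x) x 54 (y) x 13 mm; its edges are irregular; pinch it across its own x. May be absent
- iron_find_3: dark brown iron find, the same shape as the other; origin at the centre of its underside as it lies flat; 52 (x) x 54 (y) x 13 mm; its edges are irregular; pinch it across its own x. May be absent
- green_tray: fixed shallow green tray, 432 (x) x 312 (y) mm, rim 20 mm high, floor 3 mm above the bench; origin at the centre of its underside; the finds lie on it
- plaster_sherd_2: white plaster sherd; origin at the centre of its underside as it lies flat; 51 (x) x 68 (y) x 10 mm; its edges are irregular; pinch it across its own x. May be absent
- plaster_sherd_3: white plaster sherd; origin at the centre of its underside as it lies flat; 59 (x) x 63 (y) x 10 mm; its edges are irregular; pinch it across its own x. May be absent
- solvent_bottle: bystander: white bottle with a white cap, 60 mm across, 120 mm tall, origin under its centre
- ethanol_bottle: bystander: white bottle with a blue cap, 58 mm across, 130 mm tall, origin under its centre
- jar_plaster: bystander: white jar with blue lid, 70 mm across and tall, origin under its centre

How it is judged:
By the outcome, as a careful person would: the job done as asked, in the order asked, and still so for the second after the job is handed in, with the robot touching nothing.
Of iron_find_1, iron_find_3, plaster_sherd_2, plaster_sherd_3 only 2 to 4 are there at a start; the rules pass over those that are not, and their reading is None.
At some moment in a run one of iron_find_1, iron_find_3, plaster_sherd_2, plaster_sherd_3 may be knocked a few centimetres aside while the robot is not near it.
It also fails if it takes over 210 s, if anything falls off the work surface, if the arm or the gripper's body presses on something with over 40 N, if the wrist force passes 120 N, or if a joint passes its speed limit or range.

## Robot

A 6-joint arm with a two-finger parallel gripper is mounted at the origin on a cart in front of the work surface, level with it; the furniture and walls round the work are solid. World frame = base frame: x ahead of the robot, y to its left, z up, the work surface at z = 0. Lengths are in m, angles in rad, forces in N, time in s.
With the tool pointing down it reaches from about 0.3 to 0.875 m from the base axis. Payload 6.4 kg.
Tool frame: the origin (TCP) lies at the very end of the fingers, on their centre line; the grasp point (between the pads) lies 19 mm behind it (ctrl.hold_point_z is the distance from the TCP to the grasp point, in m); z points along the fingers, y is the line along which they close (so a half turn about z gives the same grasp; the last joint's range is limited). The gripper opens to 88 mm and grips with 3 to 60 N. Pads are 18 mm wide; open, the fingers measure 123 mm over their backs; the gripper's body (75 mm by 187 mm) begins 45 mm behind the grasp point.
Start: joints at [-1.484, 0.181, 1.607, -0, 1.354, -0.206], TCP at [0.166, -0.551, 0.239] pointing down, gripper open.
Joint ranges: [-2.99, 2.99], [-0.89, 2.07], [0.3, 2.58], [-1.14, 4.28], [0, 2.63], [-3.12, 3.12]. Speed limits (rad/s): [2.57, 2.57, 3.01, 3.14, 3.14, 3.14].

## Interface

Orientations are given as a unit quaternion [x, y, z, w].
In Python, from rig import ctrl gives the robot as it stands. The module is installed in compiled form; this text tells all that it offers.
- The arm moves only by the shell command python3 -m handwheel 'ROWS' [OPENING] [FORCE]. ROWS is JSON, a list that holds one entry, the list of rows, each a list of 6 numbers: the shift along the world's x, y, z in cm, then the turn, a rotation vector about the world's x, y, z in rad. A call has 1 to 20 rows; each row is the pose to reach, as a shift and turn from the pose commanded when the call began; what a row does not reach only later rows make up. A row lasts 1/10 s, in which the tool goes at most 50 mm and 8.59 degrees, less where a joint would pass 70% of its speed; a pose out of reach is approached as far as the arm can. A call with a gripper value outside its range is refused whole. OPENING is the closure in counts, from 0 (fully open) to 255 (shut), set as the call begins (- or left out, the last holds). The fingers move at their own pace and stop on an object; FORCE is the grip in N (left out, the last holds). Time passes only in rows, so rows that repeat a pose let the fingers close. It gives the time, the measured TCP pose, the force, the opening and the grip force at its end, in the units of the state.
- ctrl.observe(): the state, without advancing time (a new reading comes with each control period).
- ctrl.grab_frame(name): name is "side" or "top"; returns a dict with "image" (400x640x3 uint8, red, green, blue), "range_z" (400x640 float32, m along the optical axis (not along the pixel's ray), 0 where there is no reading), "K" (3x3 intrinsics, pixels), "dist_coeffs" ([k1, k2, p1, p2, k3] as OpenCV has them; the pictures are not rectified), "pose" (4x4, takes a point from camera to world coordinates). Camera axes: x right, y down, z forward; pixel columns grow to the right and rows downward; lengths in m; the calibration is good to about 2 mm. A picture is of the moment at which its call begins.
- ctrl.job_done(): hands the job in; it is judged then, once.
The state is a dict: "clock": time; "joint_positions": joint angles; "joint_velocities": joint speeds; "joint_torque": joint torques, N m; "position": TCP position; "orientation": TCP orientation; "force": force on the tool from outside, world axes, zero at the start; "ft_torque": the same for the moment, N m; "opening": finger opening in m; "grip_force": force on a finger pad.
Only numpy, scipy, OpenCV 4.12 (cv2) and the standard library are available. Lean on these libraries where they do the work, as an engineer would, in place of code of your own. Each camera call takes 0.05 s, during which the arm holds its last target. There are 200 camera calls.

## Working session

There is one attempt and no reset: what is moved stays moved. The work goes in short steps, Python scripts to look and compute and a shell command to move; the robot and the scene stay as the last step left them, time stands still between calls to the robot, and variables do not carry over. Pictures are saved under pics/ and viewed, at most 14 in all, crops included, and the job is handed in when it is done.

```bash
mkdir -p pics
cat > h.py <<'E'
import numpy as np, cv2
from rig import ctrl
def grab(n,save=None):
    f=ctrl.grab_frame(n)
    if save: cv2.imwrite('pics/'+save,f['image'][:,:,::-1])
    np.savez('/tmp/'+n,**f)
    return f
def load(n): return dict(np.load('/tmp/'+n+'.npz'))
def ray(f,u,v):
    p=cv2.undistortPoints(np.array([[[u,v]]],float),f['K'],f['dist_coeffs'])[0,0]
    return f['pose'][:3,:3]@np.array([p[0],p[1],1.]),f['pose'][:3,3]
def at(f,u,v,z):   # intersection with height z
    d,o=ray(f,u,v); return o+d*(z-o[2])/d[2]
def dep(f,u,v):
    d,o=ray(f,u,v); return o+d*f['range_z'][int(v),int(u)]
def cloud(f):
    h,w=f['range_z'].shape
    uv=np.stack(np.meshgrid(np.arange(w),np.arange(h)),-1).reshape(-1,1,2).astype(float)
    p=cv2.undistortPoints(uv,f['K'],f['dist_coeffs'])[:,0]
    c=np.c_[p,np.ones(len(p))]*f['range_z'].reshape(-1,1)
    return (c@f['pose'][:3,:3].T+f['pose'][:3,3]).reshape(h,w,3)
E
python3 - <<'E'
from h import *
for n in('top','side'):
    f=grab(n,n+'1.png'); print(f['pose'].round(3),f['K'].round(1).tolist())
s=ctrl.observe(); print({k:np.round(v,3) for k,v in s.items()}, ctrl.hold_point_z)
E
```

```text
[[-0.026 -0.984  0.175  0.315]
 [-0.999  0.03   0.019 -0.051]
 [-0.024 -0.174 -0.984  1.461]
 [ 0.     0.     0.     1.   ]] [[373.8, 0.0, 322.2], [0.0, 373.8, 197.3], [0.0, 0.0, 1.0]]
[[ 8.800e-01 -2.840e-01  3.810e-01 -4.100e-02]
 [-4.750e-01 -5.280e-01  7.040e-01 -1.189e+00]
 [ 1.000e-03 -8.000e-01 -6.000e-01  1.058e+00]
 [ 0.000e+00  0.000e+00  0.000e+00  1.000e+00]] [[517.3, 0.0, 314.5], [0.0, 517.3, 196.1], [0.0, 0.0, 1.0]]
{'clock': np.float64(0.1), 'joint_positions': array([-1.484,  0.181,  1.608,  0.   ,  1.354, -0.206]), 'joint_velocities': array([-0.001,  0.   , -0.002, -0.002, -0.001,  0.001]), 'joint_torque': array([ 1.0000e-03, -4.3482e+01, -3.4270e+01,  7.0000e-02,  3.4000e-02,
       -0.0000e+00]), 'position': array([ 0.166, -0.55 ,  0.238]), 'orientation': array([ 0.989,  0.146,  0.   , -0.001]), 'force': array([ 0.167, -0.072,  0.221]), 'ft_torque': array([ 0.029,  0.012, -0.01 ]), 'grip_force': np.float64(0.0), 'opening': np.float64(0.088)} 0.0187
```

View pics/top1.png

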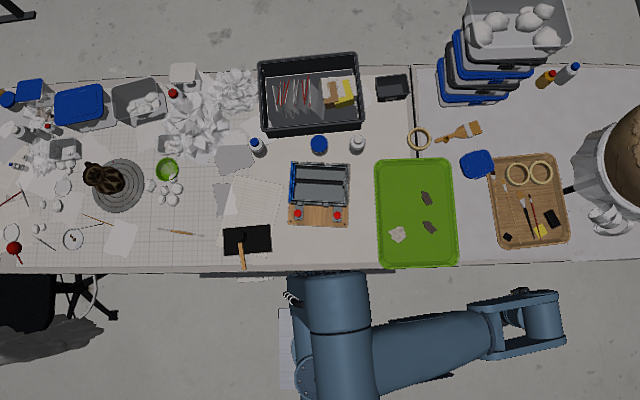

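View pics/side1.png

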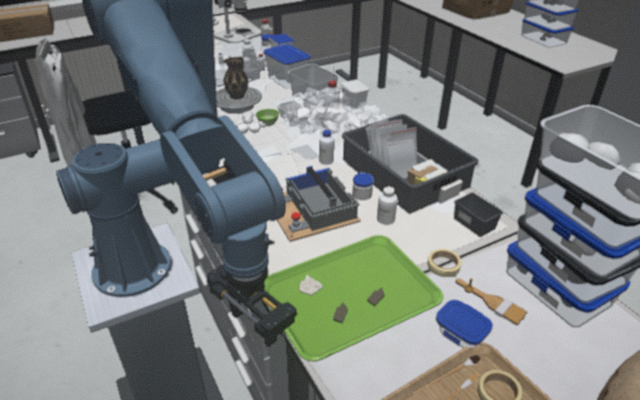

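Top view: tote around (320,185), pins at (298,214) and (337,214), mallet head near (238,238) with its handle towards the robot, and three finds on the tray: irons at (427,198) and (430,227), sherd at (398,235). I'll enlarge both areas.

Run:
```python
from h import *
f=load('top'); im=f['image'][:,:,::-1]
a=cv2.resize(im[150:275,215:365],None,fx=5,fy=4.8,interpolation=cv2.INTER_CUBIC)
a=cv2.resize(im[150:270,215:375],None,fx=5,fy=5,interpolation=cv2.INTER_CUBIC); cv2.imwrite('pics/c1.png',a)
b=cv2.resize(im[180:252,380:460],None,fx=8,fy=8,interpolation=cv2.INTER_CUBIC); cv2.imwrite('pics/c2.png',b)
c=cloud(f)
for n,(u,v) in dict(pinL=(298,214),pinR=(337,214),i1=(427,198),i2=(430,227),s=(398,235),bot1=(257,146),jar=(319,144),bot2=(357,144),head=(240,238)).items(): print(n,c[v,u].round(3))
```

```text
pinL [0.501 0.069 0.063]
pinR [ 0.497 -0.078  0.063]
i1 [ 0.556 -0.435  0.011]
i2 [ 0.442 -0.438  0.013]
s [ 0.415 -0.314  0.001]
bot1 [0.762 0.219 0.102]
jar [ 0.773 -0.017  0.067]
bot2 [ 0.756 -0.161  0.105]
head [0.416 0.29  0.064]
```

View pics/c1.png

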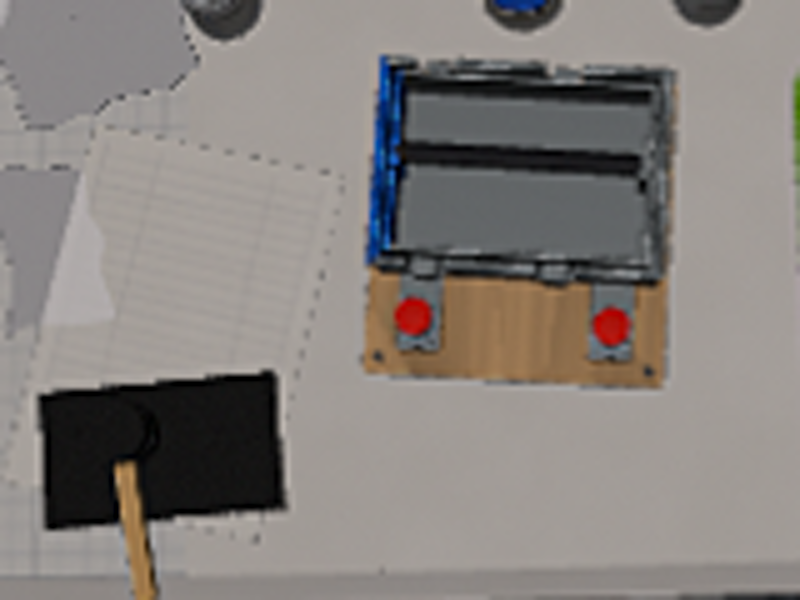

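View pics/c2.png

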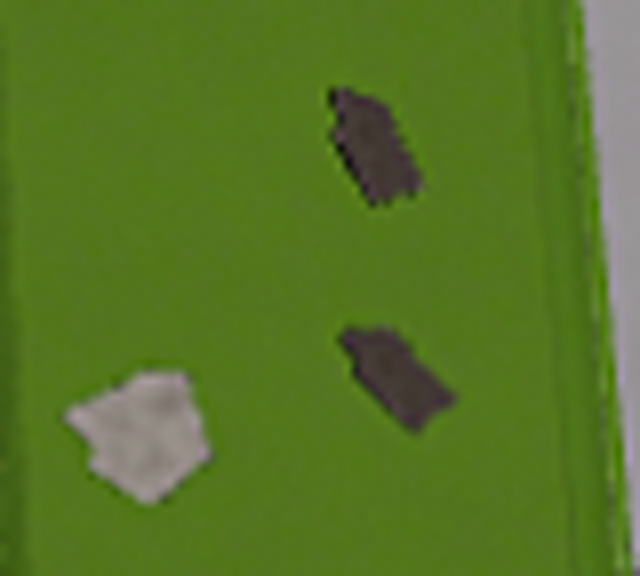

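Crop 1: pins at crop (413,316) and (612,326); bar from (400,155) to (642,165); blue end on the left; mallet handle from (124,465) downwards. Crop 2: two irons and one sherd, with clear outlines. Now the world poses.

```bash
cat >> h.py <<'E'
def finds(f,box=(380,150,462,268),zs=(0.014,0.012)):
    u0,v0,u1,v1=box; im=f['image'].astype(int); hsv=cv2.cvtColor(f['image'],cv2.COLOR_RGB2HSV)
    m=np.zeros(im.shape[:2],np.uint8); m[v0:v1,u0:u1]=((hsv[...,1]<110)|(im.sum(2)<170))[v0:v1,u0:u1]*1
    n,l,st,_=cv2.connectedComponentsWithStats(m); out=[]
    for i in range(1,n):
        if not 40<st[i,4]<600: continue
        ys,xs=np.nonzero(l==i); w=im[ys,xs].mean()>110
        P=np.array([at(f,x,y,zs[1] if w else zs[0])[:2] for x,y in zip(xs,ys)])*1000
        r=cv2.minAreaRect(P.astype(np.float32)); out.append((w,P,r))
        print('white' if w else 'iron',st[i,:5],'mean',P.mean(0).round(1),'rect',np.round(r[0],1),np.round(r[1],1),round(r[2],1))
    return out
E
python3 - <<'E'
from h import *
f=load('top'); finds(f)
q=lambda x,y:(215+(x+.5)/5-.5,150+(y+.5)/5-.5)
for n,(x,y,z) in dict(pinL=(413,316,.066),pinR=(612,326,.066),barL=(400,155,.109),barR=(642,165,.109),rimBlueFar=(384,60,.076),rimGreyFar=(672,72,.076)).items(): print(n,at(f,*q(x,y),z).round(4))
c=cloud(f); hsv=cv2.cvtColor(f['image'],cv2.COLOR_RGB2HSV)
# mallet head by height, handle
X=c.reshape(-1,3)
s=lambda a,b,cc,d,e,g:X[(X[:,0]>a)&(X[:,0]<b)&(X[:,1]>cc)&(X[:,1]<d)&(X[:,2]>e)&(X[:,2]<g)]
h=s(.36,.5,.2,.36,.053,.08);print('head',len(h),h.mean(0),h.min(0),h.max(0))
r=f['image'].astype(int); 
v,u=np.nonzero((r[...,0]>r[...,2]+50)); k=(u>230)&(u<255)&(v>238)&(v<280); v,u=v[k],u[k]
W=np.array([at(f,a,b,.045) for a,b in zip(u,v)]); D=c[v,u]
print('handle n',len(W),W.min(0),W.max(0),'depth z',np.median(D[:,2]));
p=np.polyfit(W[:,0],W[:,1],1);print('y=',p)
for n in('top','side'):
  g=load(n);C=cloud(g).reshape(-1,3)
  b=C[(C[:,0]>.58)&(C[:,0]<.72)&(abs(C[:,1])<.13)&(C[:,2]>.1)&(C[:,2]<.118)]; print(n,len(b),b.mean(0),b.min(0),b.max(0))
  if len(b)>20: print(np.polyfit(b[:,1],b[:,0],1))
E
```

```text
iron [421 191  12  15 105] mean [ 555.5 -430. ] rect [ 557.2 -428.8] [62.6 30.7] 22.5
iron [422 221  15  13 100] mean [ 443.5 -433.5] rect [ 444.6 -431.1] [56.8 28.1] 42.1
white [388 226  19  17 208] mean [ 419.6 -310.2] rect [ 418.3 -311.3] [58.2 61.6] 24.5
pinL [0.5055 0.072  0.066 ]
pinR [ 0.4935 -0.0776  0.066 ]
barL [0.6204 0.0761 0.109 ]
barR [ 0.6071 -0.1029  0.109 ]
rimBlueFar [0.703  0.0906 0.076 ]
rimGreyFar [ 0.6862 -0.1297  0.076 ]
head 148 [0.42401829 0.30143678 0.0625141 ] [0.39834427 0.27616405 0.05386894] [0.44752591 0.32629148 0.07121401]
handle n 106 [0.30064132 0.27436284 0.045     ] [0.39889821 0.30176258 0.045     ] depth z 0.04378325961908258
y= [0.17592651 0.22675869]
top 237 [ 0.61498832 -0.011775    0.10750072] [ 0.59589918 -0.10709916  0.10027748] [0.63460403 0.08304145 0.1178267 ]
[0.08715139 0.61601453]
side 222 [ 0.6141099  -0.02001457  0.106277  ] [ 0.59647107 -0.11514798  0.10032941] [0.63555357 0.08676491 0.1130636 ]
[0.08397141 0.61579056]
```

One sherd and two irons are present. The base origin is about (0.616, -0.012) m with yaw about -4.7°. First I go above the bar, turning the tool by +68.5°.

```bash
python3 -m handwheel '[[[0,0,0,0,0,0.15],[4,5,0,0,0,0.3],[8,10,0,0,0,0.45],[12,14,0,0,0,0.6],[16,19,0,0,0,0.75],[20,24,0,0,0,0.9],[24,29,0,0,0,1.05],[28,34,-1,0,0,1.196],[32,38,-2,0,0,1.196],[36,43,-3,0,0,1.196],[40,48,-4,0,0,1.196],[43,52,-5,0,0,1.196],[45,53.9,-6,0,0,1.196],[45,53.9,-8,0,0,1.196],[45,53.9,-8,0,0,1.196]]]' 0 25
python3 - <<'E'
from h import *
f=load('top');c=cloud(f)
# heights in aside area
X=c.reshape(-1,3)
for x in np.arange(.46,.74,.04):
  print(round(x,2),[ (lambda q: round(float(np.percentile(q,95))*1000) if len(q) else None)(X[(abs(X[:,0]-x)<.02)&(abs(X[:,1]-y)<.02)][:,2]) for y in np.arange(.12,.44,.04)])
E
```

```text
clock: 1.6
position: [0.6094, -0.0187, 0.1626]
orientation: [0.735, 0.678, 0.0, 0.0]
force: [0.4, -0.8, 0.1]
opening: 0.0881
grip_force: 0.0
0.46 [12, 7, 11, 12, 60, 62, 10, 5]
0.5 [13, 6, 8, 6, 8, 10, 9, 8]
0.54 [70, 8, 7, 8, 7, 9, 11, 8]
0.58 [70, 7, 7, 7, 7, 9, 11, 11]
0.62 [8, 8, 7, 7, 8, 8, 11, 11]
0.66 [6, 6, 6, 6, 7, 8, 11, 7]
0.7 [5, 6, 6, 5, 16, 16, 15, 12]
```

```bash
python3 -m handwheel '[[[0,0,-3,0,0,0],[0,0,-6,0,0,0],[0,0,-7.5,0,0,0],[0,0,-7.5,0,0,0],[0,0,-7.5,0,0,0]]]' 0 25; python3 -m handwheel '[[[0,0,0,0,0,0],[0,0,0,0,0,0],[0,0,0,0,0,0],[0,0,0,0,0,0],[0,0,0,0,0,0],[0,0,0,0,0,0],[0,0,0,0,0,0],[0,0,0,0,0,0]]]' 255 30
```

```text
clock: 2.1
position: [0.6087, -0.021, 0.0889]
orientation: [0.736, 0.677, 0.0, 0.0]
force: [1.2, -0.4, -0.1]
opening: 0.0878
grip_force: 0.0
clock: 2.9
position: [0.6087, -0.0206, 0.0883]
orientation: [0.735, 0.678, 0.0, 0.0]
force: [0.7, -1.0, -0.5]
opening: 0.0263
grip_force: 0.7
```

```bash
python3 -m handwheel '[[[0.7,0.8,-0.3,0,0,0],[0.7,0.8,-0.3,0,0,0],[0.7,0.8,-0.3,0,0,0],[0.7,0.8,-0.3,0,0,0],[0.7,0.8,-0.3,0,0,0],[0.7,0.8,-0.3,0,0,0]]]' 255 30;  python3 -m handwheel '[[[0,0,0.5,0,0,0],[0,0,1,0,0,0],[0,0,2,0,0,0],[0,0,3,0,0,0],[0,0,3,0,0,0]]]'
```

```text
clock: 3.5
position: [0.6151, -0.0125, 0.085]
orientation: [0.735, 0.678, -0.0, -0.0]
force: [0.6, 0.2, -1.9]
opening: 0.0159
grip_force: 30.0
clock: 4.0
position: [0.6169, -0.0129, 0.1177]
orientation: [0.736, 0.678, 0.001, 0.002]
force: [-0.7, -0.1, -4.6]
opening: 0.0152
grip_force: 30.0
```

```bash
python3 -m handwheel '[[[0,0,3,0,0,0],[0,0,6,0,0,0],[0,0,9,0,0,0],[0,0,10,0,0,0],[-1,2,10,0,0,0.13],[-2,4,10,0,0,0.26],[-3,6,10,0,0,0.39],[-3,8.5,10,0,0,0.52],[-3,11,10,0,0,0.65],[-3,13.5,10,0,0,0.78],[-3,16,10,0,0,0.91],[-3,18.5,10,0,0,1.04],[-3,21,10,0,0,1.17],[-3,23.5,10,0,0,1.3],[-3,26,10,0,0,1.43],[-3.2,26.8,10,0,0,1.571],[-3.2,26.8,8,0,0,1.571],[-3.2,26.8,8,0,0,1.571],[-3.2,26.8,8,0,0,1.571]]]'
python3 - <<'E'
from h import *
grab('top','top2.png');grab('side','side2.png')
E
```

```text
clock: 5.9
position: [0.5825, 0.2551, 0.1939]
orientation: [0.041, 0.999, -0.0, -0.001]
force: [-0.2, -0.2, -4.0]
opening: 0.0153
grip_force: 30.0
```

View pics/side2.png

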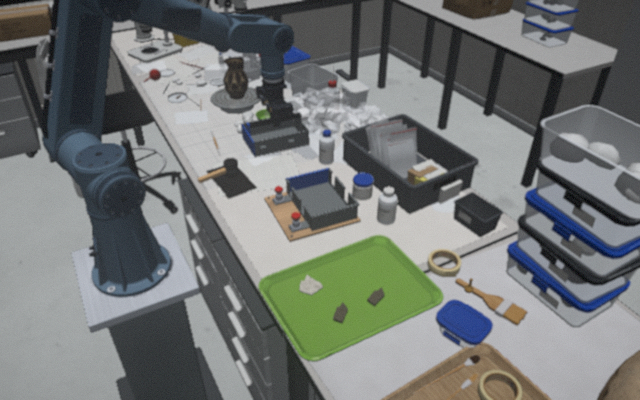

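The upper tote hangs at (277,135) and the lower tote at (320,200) is free; bottles and jar are untouched. Now I stand it down.

```bash
python3 -m handwheel '[[[0,0,-3,0,0,0],[0,0,-6,0,0,0],[0,0,-9,0,0,0],[0,0,-11,0,0,0],[0,0,-11.6,0,0,0],[0,0,-12,0,0,0],[0,0,-12.3,0,0,0],[0,0,-12.3,0,0,0]]]'
```

```text
clock: 6.8
position: [0.5842, 0.2556, 0.0734]
orientation: [0.041, 0.999, 0.0, 0.001]
force: [-0.4, 0.3, -4.3]
opening: 0.0158
grip_force: 30.0
```

```bash
python3 -m handwheel '[[[0,0,-0.2,0,0,0],[0,0,-0.4,0,0,0],[0,0,-0.4,0,0,0]]]'; python3 -m handwheel '[[[0,0,0,0,0,0],[0,0,0,0,0,0],[0,0,0,0,0,0],[0,0,0,0,0,0],[0,0,0,0,0,0],[0,0,0,0,0,0]]]' 100; python3 -m handwheel '[[[0,0,4,0,0,0],[0,0,8,0,0,0],[0,0,13,0,0,0],[0,0,13,0,0,0]]]' 0
```

```text
clock: 7.1
position: [0.5841, 0.2556, 0.069]
orientation: [0.041, 0.999, 0.0, 0.001]
force: [0.4, 0.9, -1.8]
opening: 0.0155
grip_force: 30.0
clock: 7.7
position: [0.5834, 0.2555, 0.0682]
orientation: [0.041, 0.999, 0.0, -0.0]
force: [0.0, 1.4, 0.3]
opening: 0.054
grip_force: 0.0
clock: 8.1
position: [0.5877, 0.2567, 0.207]
orientation: [0.041, 0.999, 0.002, 0.007]
force: [0.6, 0.5, 0.8]
opening: 0.0836
grip_force: 0.0
```

Run:
```python
from h import *
finds(grab('top','top3.png'))
```

```text
iron [421 191  12  15 105] mean [ 555.5 -430. ] rect [ 557.2 -428.8] [62.6 30.7] 22.5
iron [422 221  15  13  99] mean [ 443.6 -433.7] rect [ 444.6 -431.1] [56.8 28.1] 42.1
white [388 226  19  17 209] mean [ 419.5 -310.3] rect [ 418.3 -311.3] [58.2 61.5] 24.3
```

```bash
python3 -m handwheel '[[[0,-2,0,0,0,-0.14],[0,-6,0,0,0,-0.28],[0,-10,0,0,0,-0.42],[0,-14,0,0,0,-0.56],[0,-18,0,0,0,-0.7],[0,-22,0,0,0,-0.84],[0,-26,0,0,0,-0.98],[0,-30,0,0,0,-1.12],[-1,-34,0,0,0,-1.26],[-1,-38,0,0,0,-1.4],[-1,-42,-1,0,0,-1.54],[-1,-46,-2,0,0,-1.68],[-2,-50,-3,0,0,-1.82],[-2,-54,-4,0,0,-1.96],[-3,-58,-5,0,0,-2.1],[-3,-62,-6,0,0,-2.24],[-3.2,-66,-8,0,0,-2.38],[-3.2,-68.6,-10,0,0,-2.52],[-3.2,-68.6,-11,0,0,-2.623],[-3.2,-68.6,-12,0,0,-2.623]]]' 0 20;python3 -m handwheel '[[[0,0,0,0,0,0],[0,0,0,0,0,0]]]'
```

```text
clock: 10.15
position: [0.5499, -0.4305, 0.0752]
orientation: [0.977, 0.215, -0.001, -0.002]
force: [-0.1, 1.3, -0.1]
opening: 0.0881
grip_force: 0.0
clock: 10.35
position: [0.5514, -0.4295, 0.0778]
orientation: [0.976, 0.218, -0.0, -0.0]
force: [0.3, 0.1, -0.7]
opening: 0.0883
grip_force: 0.0
```

```bash
python3 -m handwheel '[[[0.4,0,-3,0,0,0],[0.4,0,-5,0,0,0],[0.4,0,-6.5,0,0,0],[0.4,0,-7.1,0,0,0],[0.4,0,-7.1,0,0,0]]]'; python3 -m handwheel '[[[0,0,0,0,0,0],[0,0,0,0,0,0],[0,0,0,0,0,0],[0,0,0,0,0,0],[0,0,0,0,0,0],[0,0,0,0,0,0],[0,0,0,0,0,0],[0,0,0,0,0,0],[0,0,0,0,0,0],[0,0,0,0,0,0]]]' 255 20;  python3 -m handwheel '[[[0,0,1,0,0,0],[0,0,3,0,0,0],[0,0,6,0,0,0],[0,0,10,0,0,0],[0,0,12,0,0,0],[0,0,12,0,0,0]]]'
```

```text
clock: 10.85
position: [0.5553, -0.43, 0.0069]
orientation: [0.976, 0.217, -0.0, -0.0]
force: [0.4, 0.3, -0.3]
opening: 0.0881
grip_force: 0.0
clock: 11.85
position: [0.5553, -0.4305, 0.0072]
orientation: [0.976, 0.217, -0.0, -0.0]
force: [-0.2, -0.0, 0.1]
opening: 0.0285
grip_force: 20.0
clock: 12.45
position: [0.5577, -0.4329, 0.1341]
orientation: [0.976, 0.217, 0.003, 0.004]
force: [-0.6, -0.3, -0.5]
opening: 0.0288
grip_force: 20.0
```

```bash
python3 -m handwheel '[[[0,2,0,0,0,0.1],[0.5,6,0,0,0,0.24],[1,10,0,0,0,0.38],[2,14,0,0,0,0.52],[2.5,18,0,0,0,0.66],[3,22,0,0,0,0.8],[3.5,26,0,0,0,0.94],[4,30,0,0,0,1.049],[5,33,0,0,0,1.049],[5.3,35.6,0,0,0,1.049],[5.3,35.6,0,0,0,1.049],[5.3,35.6,0,0,0,1.049]]]'
```

```text
clock: 13.65
position: [0.6079, -0.074, 0.1266]
orientation: [0.736, 0.677, -0.0, -0.0]
force: [-0.2, -1.1, 0.6]
opening: 0.029
grip_force: 20.0
```

Now down into the tote, release with a small opening, and lift.

```bash
python3 -m handwheel '[[[0.2,-0.2,-3,0,0,0],[0.2,-0.2,-6,0,0,0],[0.2,-0.2,-9,0,0,0],[0.2,-0.2,-10.1,0,0,0],[0.2,-0.2,-10.4,0,0,0],[0.2,-0.2,-10.4,0,0,0]]]'; python3 -m handwheel '[[[0,0,0,0,0,0],[0,0,0,0,0,0],[0,0,0,0,0,0],[0,0,0,0,0,0]]]' 130; python3 -m handwheel '[[[0,0,3,0,0,0],[0,0,7,0,0,0],[0,0,12,0,0,0],[0,0,12,0,0,0]]]'
```

```text
clock: 14.25
position: [0.6107, -0.0773, 0.0237]
orientation: [0.737, 0.676, 0.0, 0.0]
force: [0.3, 0.6, -0.6]
opening: 0.0288
grip_force: 20.0
clock: 14.65
position: [0.6109, -0.0766, 0.024]
orientation: [0.736, 0.676, 0.0, 0.001]
force: [0.3, 0.3, -0.3]
opening: 0.0434
grip_force: 0.0
clock: 15.05
position: [0.6152, -0.0778, 0.1517]
orientation: [0.736, 0.677, 0.003, 0.006]
force: [0.2, -0.1, 0.4]
opening: 0.0433
grip_force: 0.0
```

Run:
```python
from h import *
finds(grab('top','top4.png'))
```

```text
iron [422 221  15  13  99] mean [ 443.6 -433.7] rect [ 444.6 -431.1] [56.8 28.1] 42.1
white [388 226  19  17 208] mean [ 419.6 -310.2] rect [ 418.3 -311.3] [58.2 61.6] 24.5
```

```bash
python3 -m handwheel '[[[-1,-3,0,0,0,-0.12],[-2,-7,0,0,0,-0.24],[-4,-11,0,0,0,-0.36],[-6,-15,0,0,0,-0.48],[-8,-19,0,0,0,-0.6],[-10,-23,-1,0,0,-0.7],[-12,-27,-2,0,0,-0.757],[-14,-31,-4,0,0,-0.757],[-16,-34,-6,0,0,-0.757],[-16.9,-35.5,-8,0,0,-0.757],[-16.9,-35.5,-8,0,0,-0.757],[-16.9,-35.5,-8,0,0,-0.757],[-16.9,-35.5,-8,0,0,-0.757]]]' 0;python3 -m handwheel '[[[0,0,0,0,0,0],[0,0,0,0,0,0]]]'
```

```text
clock: 16.4
position: [0.4422, -0.4308, 0.0637]
orientation: [0.934, 0.357, 0.0, 0.0]
force: [-0.8, 0.5, -0.4]
opening: 0.0884
grip_force: 0.0
clock: 16.6
position: [0.4424, -0.4311, 0.0642]
orientation: [0.934, 0.357, 0.0, 0.001]
force: [0.3, 0.0, -0.4]
opening: 0.0883
grip_force: 0.0
```

```bash
python3 -m handwheel '[[[0.1,-0.1,-3,0,0,0],[0.1,-0.1,-5,0,0,0],[0.1,-0.1,-5.7,0,0,0],[0.1,-0.1,-5.7,0,0,0]]]'; python3 -m handwheel '[[[0,0,0,0,0,0],[0,0,0,0,0,0],[0,0,0,0,0,0],[0,0,0,0,0,0],[0,0,0,0,0,0],[0,0,0,0,0,0],[0,0,0,0,0,0],[0,0,0,0,0,0],[0,0,0,0,0,0],[0,0,0,0,0,0]]]' 255 20;  python3 -m handwheel '[[[0,0,1,0,0,0],[0,0,3,0,0,0],[0,0,6,0,0,0],[0,0,10,0,0,0],[0,0,12,0,0,0],[0,0,12,0,0,0]]]'
```

```text
clock: 17.0
position: [0.4423, -0.4316, 0.0055]
orientation: [0.934, 0.357, -0.0, -0.001]
force: [0.3, 0.0, 0.1]
opening: 0.0882
grip_force: 0.0
clock: 18.0
position: [0.4424, -0.4325, 0.0062]
orientation: [0.934, 0.356, 0.0, 0.0]
force: [-0.3, -0.3, 0.9]
opening: 0.029
grip_force: 19.9
clock: 18.6
position: [0.444, -0.4347, 0.1309]
orientation: [0.934, 0.356, 0.001, 0.004]
force: [-0.4, -0.6, -1.1]
opening: 0.0293
grip_force: 19.9
```

```bash
python3 -m handwheel '[[[1,3,0,0,0,0.12],[2,7,0,0,0,0.24],[4,11,0,0,0,0.36],[6,15,0,0,0,0.48],[8,19,0,0,0,0.6],[10,23,0,0,0,0.7],[12,27,0,0,0,0.757],[14,31,0,0,0,0.757],[15,35,0,0,0,0.757],[16.5,39,0,0,0,0.757],[17.3,42.1,0,0,0,0.757],[17.3,42.1,0,0,0,0.757],[17.3,42.1,0,0,0,0.757],[17.3,42.1,0,0,0,0.757]]]'
```

```text
clock: 20.0
position: [0.6146, -0.0124, 0.1253]
orientation: [0.737, 0.676, -0.001, -0.001]
force: [-0.3, 0.1, -0.6]
opening: 0.0295
grip_force: 19.9
```

```bash
python3 -m handwheel '[[[0.2,0,-3,0,0,0],[0.2,0,-6,0,0,0],[0.2,0,-9,0,0,0],[0.2,0,-10.0,0,0,0],[0.2,0,-10.3,0,0,0],[0.2,0,-10.3,0,0,0]]]'; python3 -m handwheel '[[[0,0,0,0,0,0],[0,0,0,0,0,0],[0,0,0,0,0,0],[0,0,0,0,0,0]]]' 130; python3 -m handwheel '[[[0,0,3,0,0,0],[0,0,7,0,0,0],[0,0,12,0,0,0],[0,0,12,0,0,0]]]'
python3 - <<'E'
from h import *
finds(grab('top','top5.png'))
E
```

```text
clock: 20.6
position: [0.6178, -0.0124, 0.0238]
orientation: [0.737, 0.676, 0.0, 0.0]
force: [-0.5, -0.1, 0.0]
opening: 0.0293
grip_force: 19.9
clock: 21.0
position: [0.6178, -0.0115, 0.024]
orientation: [0.736, 0.677, 0.0, 0.001]
force: [0.1, 0.0, -0.0]
opening: 0.0433
grip_force: 0.0
clock: 21.4
position: [0.6223, -0.0123, 0.1516]
orientation: [0.736, 0.677, 0.004, 0.006]
force: [0.5, -1.3, -0.0]
opening: 0.0432
grip_force: 0.0
white [388 226  19  17 209] mean [ 419.5 -310.3] rect [ 418.3 -311.3] [58.2 61.5] 24.3
```

```bash
python3 -m handwheel '[[[-2,-3,0,0,0,-0.12],[-4,-6,0,0,0,-0.24],[-6,-9,0,0,0,-0.36],[-8,-12,0,0,0,-0.48],[-10,-15,0,0,0,-0.6],[-12,-18,0,0,0,-0.72],[-14,-21,-2,0,0,-0.84],[-16,-24,-4,0,0,-0.96],[-18,-27,-6,0,0,-1.09],[-20,-29.9,-8,0,0,-1.09],[-20,-29.9,-8,0,0,-1.09],[-20,-29.9,-8,0,0,-1.09],[-20,-29.9,-8,0,0,-1.09]]]' 0;python3 -m handwheel '[[[0,0,0,0,0,0],[0,0,0,0,0,0]]]'
```

```text
clock: 22.75
position: [0.4178, -0.3098, 0.0633]
orientation: [0.98, 0.197, 0.0, -0.0]
force: [0.1, -0.9, 0.7]
opening: 0.088
grip_force: 0.0
clock: 22.95
position: [0.4183, -0.3099, 0.0638]
orientation: [0.98, 0.197, 0.0, 0.0]
force: [-0.6, 0.4, -0.7]
opening: 0.0877
grip_force: 0.0
```

```bash
python3 -m handwheel '[[[0.1,-0.1,-3,0,0,0],[0.1,-0.1,-5,0,0,0],[0.1,-0.1,-5.7,0,0,0],[0.1,-0.1,-5.7,0,0,0]]]'; python3 -m handwheel '[[[0,0,0,0,0,0],[0,0,0,0,0,0],[0,0,0,0,0,0],[0,0,0,0,0,0],[0,0,0,0,0,0],[0,0,0,0,0,0],[0,0,0,0,0,0],[0,0,0,0,0,0]]]' 255 15;  python3 -m handwheel '[[[0,0,1,0,0,0],[0,0,3,0,0,0],[0,0,6,0,0,0],[0,0,10,0,0,0],[0,0,12,0,0,0],[0,0,12,0,0,0]]]'
```

```text
clock: 23.35
position: [0.4182, -0.3106, 0.0056]
orientation: [0.98, 0.197, -0.0, -0.001]
force: [0.1, 0.4, -0.2]
opening: 0.0881
grip_force: 0.0
clock: 24.15
position: [0.4188, -0.3118, 0.0069]
orientation: [0.98, 0.197, 0.0, 0.0]
force: [-0.7, 1.5, 6.4]
opening: 0.0596
grip_force: 14.8
clock: 24.75
position: [0.42, -0.3134, 0.1301]
orientation: [0.98, 0.197, 0.002, 0.003]
force: [0.2, -1.1, -0.6]
opening: 0.0596
grip_force: 14.8
```

```bash
python3 -m handwheel '[[[2,3,0,0,0,0.12],[4,6,0,0,0,0.24],[6,9,0,0,0,0.36],[8,12,0,0,0,0.48],[10,16,0,0,0,0.6],[12,20,0,0,0,0.72],[14,24,0,0,0,0.84],[16,28,0,0,0,0.96],[18,32,0,0,0,1.09],[20.2,36.7,0,0,0,1.09],[20.2,36.7,0,0,0,1.09],[20.2,36.7,0,0,0,1.09],[20.2,36.7,0,0,0,1.09]]]'
python3 - <<'E'
from h import *
s=ctrl.observe();print(s['position'],s['opening'],s['grip_force'])
E
```

```text
clock: 26.05
position: [0.6193, 0.0546, 0.125]
orientation: [0.737, 0.676, -0.001, -0.001]
force: [1.1, -0.0, -0.6]
opening: 0.0594
grip_force: 14.8
[0.61929977 0.05463553 0.1249958 ] 0.059426857617848286 14.84341735955013
```

```bash
python3 -m handwheel '[[[0.1,-0.1,-3,0,0,0],[0.1,-0.1,-6,0,0,0],[0.1,-0.1,-9,0,0,0],[0.1,-0.1,-10.0,0,0,0],[0.1,-0.1,-10.3,0,0,0],[0.1,-0.1,-10.3,0,0,0]]]'; python3 -m handwheel '[[[0,0,0,0,0,0],[0,0,0,0,0,0],[0,0,0,0,0,0],[0,0,0,0,0,0]]]' 50; python3 -m handwheel '[[[0,0,3,0,0,0],[0,0,7,0,0,0],[0,0,12,0,0,0],[0,4,12,0,0,-0.12],[0,8,12,0,0,-0.24],[-1,12,12,0,0,-0.36],[-2,16,12,0,0,-0.48],[-3,20,12,0,0,-0.62],[-3,20,12,0,0,-0.76],[-3,20,12,0,0,-0.9]]]'
python3 - <<'E'
from h import *
f=grab('top','top6.png'); grab('side','side6.png'); finds(f)
cv2.imwrite('pics/c6.png',cv2.resize(f['image'][150:270,215:375,::-1],None,fx=5,fy=5,interpolation=cv2.INTER_CUBIC))
E
```

```text
clock: 26.65
position: [0.6217, 0.0536, 0.0239]
orientation: [0.737, 0.676, 0.0, 0.0]
force: [-0.6, -0.8, -0.8]
opening: 0.0598
grip_force: 14.8
clock: 27.05
position: [0.6218, 0.0546, 0.0239]
orientation: [0.736, 0.677, 0.0, 0.0]
force: [-0.6, 0.4, -0.4]
opening: 0.0705
grip_force: 0.0
clock: 28.05
position: [0.5906, 0.2564, 0.1434]
orientation: [0.958, 0.287, 0.0, 0.0]
force: [-0.7, 0.6, -0.4]
opening: 0.0706
grip_force: 0.0
```

View pics/c6.png

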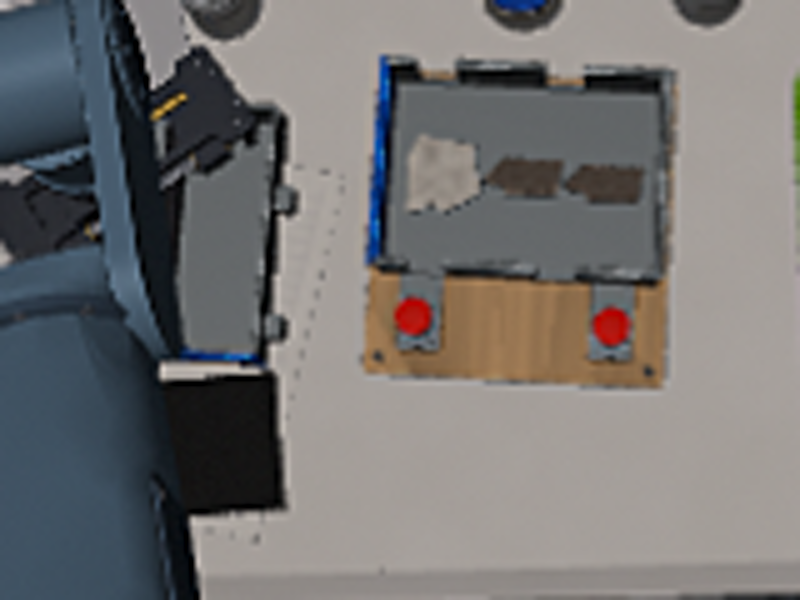

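The sherd and both irons lie flat inside the lower tote (crop (440,172), (525,178), (605,183)) and the tray is empty. The upper tote stands aside with its blue end towards the robot. Next I refine the base centre and regrip the bar.

```bash
python3 -m handwheel '[[[-0.6,0,0,0,0,-0.14],[-0.6,0,0,0,0,-0.28],[-0.6,0,0,0,0,-0.42],[-0.6,0,0,0,0,-0.56],[-0.6,0,0,0,0,-0.665],[-0.6,0,0,0,0,-0.665],[-0.6,0,0,0,0,-0.665]]]' 0
python3 - <<'E'
from h import *
f=load('top');q=lambda x,y:(215+(x+.5)/5-.5,150+(y+.5)/5-.5)
P=np.array([at(f,*q(*p),.072)[:2] for p in [(382,58),(674,72),(368,264),(660,283)]])
print(P.round(4),P.mean(0)); d=P[0]-P[1]+P[2]-P[3];print('yaw',np.degrees(np.arctan2(-d[0],d[1])))
for n in('top','side'):
  C=cloud(load(n)).reshape(-1,3); m=(C[:,2]>.064)&(C[:,2]<.08)&(abs(C[:,0]-.616)<.12)&(abs(C[:,1]+.012)<.14)&(C[:,0]>.53)
  r=cv2.minAreaRect((C[m][:,:2]*1000).astype(np.float32));print(n,m.sum(),np.round(r[0],1),np.round(r[1],1),r[2])
E
```

```text
clock: 28.85
position: [0.5855, 0.2542, 0.1433]
orientation: [0.999, -0.037, 0.0, -0.0]
force: [0.1, -0.0, 0.3]
opening: 0.0879
grip_force: 0.0
[[ 0.7057  0.0925]
 [ 0.6872 -0.1315]
 [ 0.5453  0.1049]
 [ 0.5242 -0.1146]] [ 0.61558796 -0.01214492]
yaw -5.109423816549251
top 352 [617.  -12.9] [227.5 166.3] 85.16515350341797
side 429 [618.1 -12.6] [236.8 166.3] 85.88703918457031
```

```bash
python3 -m handwheel '[[[-0.1,0.1,-3,0,0,0],[-0.1,0.1,-6,0,0,0],[-0.1,0.1,-7.1,0,0,0],[-0.1,0.1,-7.1,0,0,0]]]' 0; python3 -m handwheel '[[[0,0,0,0,0,0],[0,0,0,0,0,0],[0,0,0,0,0,0],[0,0,0,0,0,0],[0,0,0,0,0,0],[0,0,0,0,0,0],[0,0,0,0,0,0],[0,0,0,0,0,0],[0,0,0,0,0,0],[0,0,0,0,0,0],[0,0,0,0,0,0],[0,0,0,0,0,0]]]' 255 40;  python3 -m handwheel '[[[0,0,0.5,0,0,0],[0,0,2,0,0,0],[0,0,5,0,0,0],[0,0,5,0,0,0],[0,0,5,0,0,0]]]'
```

```text
clock: 29.25
position: [0.5829, 0.255, 0.0702]
orientation: [0.999, -0.039, -0.002, 0.001]
force: [-0.3, -0.3, 0.5]
opening: 0.0882
grip_force: 0.0
clock: 30.45
position: [0.5843, 0.2555, 0.0722]
orientation: [0.999, -0.04, -0.0, -0.0]
force: [-0.8, -0.4, -1.1]
opening: 0.0153
grip_force: 40.0
clock: 30.95
position: [0.585, 0.2556, 0.1232]
orientation: [0.999, -0.04, 0.001, -0.0]
force: [0.2, 0.9, -4.7]
opening: 0.0159
grip_force: 40.0
```

```bash
python3 -m handwheel '[[[0,0,3,0,0,0],[0,0,6,0,0,0],[0,0,8,0,0,0],[0,-2,8,0,0,0.13],[0,-4,8,0,0,0.26],[0,-6,8,0,0,0.39],[0,-8.5,8,0,0,0.52],[0,-11,8,0,0,0.65],[0,-13.5,8,0,0,0.78],[0,-16,8,0,0,0.91],[1,-18.5,8,0,0,1.04],[1.5,-21,8,0,0,1.17],[2,-23.5,8,0,0,1.3],[2.5,-26,8,0,0,1.43],[3.1,-26.8,8,0,0,1.565],[3.1,-26.8,8,0,0,1.565],[3.1,-26.8,8,0,0,1.565],[3.1,-26.8,8,0,0,1.565]]]'
python3 - <<'E'
from h import *
f=grab('top','top7.png')
cv2.imwrite('pics/c7.png',cv2.resize(f['image'][150:270,215:375,::-1],None,fx=5,fy=5,interpolation=cv2.INTER_CUBIC))
f=grab('side','side7.png')
cv2.imwrite('pics/c7s.png',cv2.resize(f['image'][130:250,240:400,::-1],None,fx=5,fy=5,interpolation=cv2.INTER_CUBIC))
E
```

```text
clock: 32.75
position: [0.6147, -0.0116, 0.2014]
orientation: [0.737, 0.676, -0.0, -0.001]
force: [0.0, 0.1, -4.3]
opening: 0.0155
grip_force: 40.0
```

View pics/c7s.png

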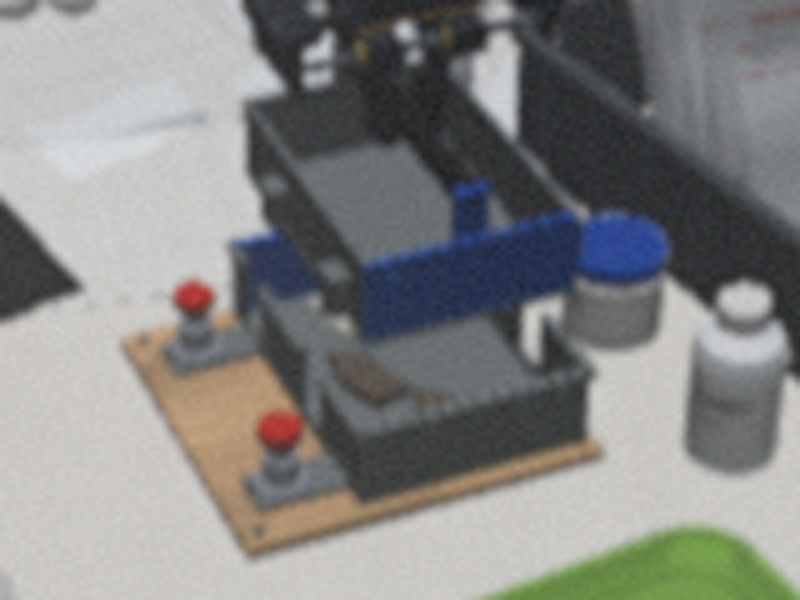

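The tote hangs above the lower one, with its blue end (470,275) over the grey end and level. A check of its alignment before lowering.

Run:
```python
from h import *
for n in('top','side'):
  C=cloud(load(n)).reshape(-1,3); m=(C[:,2]>.176)&(C[:,2]<.196)&(abs(C[:,0]-.616)<.1)&(abs(C[:,1]+.012)<.13)
  r=cv2.minAreaRect((C[m][:,:2]*1000).astype(np.float32));print(n,m.sum(),np.round(r[0],1),np.round(r[1],1),r[2])
f=load('top'); hsv=cv2.cvtColor(f['image'],cv2.COLOR_RGB2HSV); C=cloud(f)
b=(hsv[...,0]>105)&(hsv[...,0]<125)&(hsv[...,1]>150)&(C[...,2]>.15)&(C[...,2]<.2)&(C[...,0]>.5)&(C[...,0]<.72)&(abs(C[...,1])<.2)
P=C[b];print('blue upper',len(P),P.mean(0) if len(P) else '',P.min(0),P.max(0))
```

```text
top 102 [613.2 -19. ] [197.1 139.9] 85.09849548339844
side 506 [614.3 -19.2] [209.4 143.3] 84.21916961669922
blue upper 37 [ 0.59925205 -0.11271771  0.18225541] [ 0.53540882 -0.12020838  0.15906581] [ 0.67169625 -0.10492503  0.19073782]
```

View pics/c7.png

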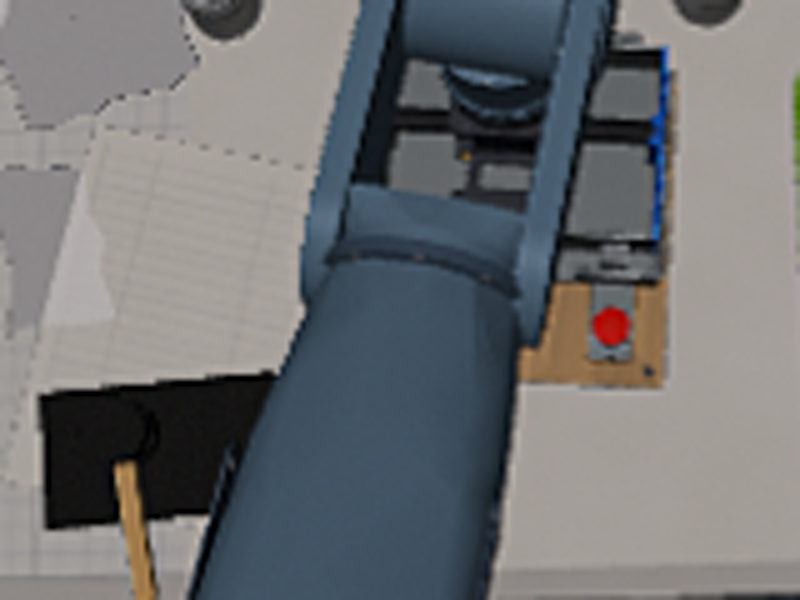

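Top view: the blue end is on the right, with top-edge corners at crop (667,48) and (657,238). In the side crop its top corners are (360,260) and (575,212), and the bottom ones (363,338) and (580,292). I'll solve for the tote centre from these.

Run:
```python
from h import *
yaw=np.radians(180-4.8); R=np.array([[np.cos(yaw),-np.sin(yaw)],[np.sin(yaw),np.cos(yaw)]])
def go(f,u0,v0,pts):
  Q=[]
  for x,y,z in pts:
    p=at(f,u0+(x+.5)/5-.5,v0+(y+.5)/5-.5,z)[:2]; Q.append(p)
  m=np.mean(Q,0); d=Q[0]-Q[1]; print('edge mid',m.round(4),'len',np.linalg.norm(d).round(4),'ang',np.degrees(np.arctan2(d[1],d[0])).round(1),'centre',(m-R@[0,.1]).round(4))
t=load('top');s=load('side')
go(t,215,150,[(667,48,.189),(657,238,.189)])
go(s,240,130,[(575,212,.189),(360,260,.189)])
go(s,240,130,[(580,292,.129),(363,338,.129)])
# lower tote grey end in side view for reference
go(s,240,130,[(592,372,.072),(340,437,.072)])
```

```text
edge mid [ 0.6057 -0.1144] len 0.136 ang -5.1 centre [ 0.614  -0.0148]
edge mid [ 0.6056 -0.112 ] len 0.1376 ang -7.1 centre [ 0.6139 -0.0124]
edge mid [ 0.6102 -0.1114] len 0.1407 ang -8.9 centre [ 0.6186 -0.0117]
edge mid [ 0.6014 -0.1236] len 0.169 ang -6.0 centre [ 0.6097 -0.0239]
```

```bash
python3 -m handwheel '[[[0.2,0.05,-2,0,0,0],[0.2,0.05,-4,0,0,0],[0.2,0.05,-5,0,0,0],[0.2,0.05,-5.3,0,0,0],[0.2,0.05,-5.3,0,0,0]]]';  python3 -m handwheel '[[[0,0,-0.3,0,0,0],[0,0,-0.6,0,0,0],[0,0,-0.8,0,0,0],[0,0,-0.8,0,0,0]]]'
python3 - <<'E'
from h import *
s=ctrl.observe();print(s['position'],s['force'],s['ft_torque'])
grab('side')
C=cloud(load('side')).reshape(-1,3)
for lo,hi in((.064,.08),(.11,.145)):
  m=(C[:,2]>lo)&(C[:,2]<hi)&(abs(C[:,0]-.616)<.12)&(abs(C[:,1]+.012)<.14)&(C[:,0]>.53);r=cv2.minAreaRect((C[m][:,:2]*1000).astype(np.float32));print(np.round(r[0],1),np.round(r[1],1),r[2])
E
```

```text
clock: 33.35
position: [0.6173, -0.0118, 0.1492]
orientation: [0.737, 0.676, -0.0, -0.0]
force: [0.3, 0.3, -3.9]
opening: 0.0155
grip_force: 40.0
clock: 33.75
position: [0.6173, -0.0121, 0.1411]
orientation: [0.737, 0.676, -0.0, -0.0]
force: [-0.1, -0.2, -3.6]
opening: 0.0151
grip_force: 40.0
[ 0.6172634  -0.01205502  0.14110297] [-0.13898107 -0.16437413 -3.61423613] [-0.00122788 -0.07933843 -0.01969122]
[616.9 -16.6] [232.  165.4] 86.12162780761719
[613.1 -19.8] [211.7 152.3] 83.97062683105469
```

```bash
python3 -m handwheel '[[[0,0,-0.2,0,0,0],[0,0,-0.4,0,0,0],[0,0,-0.6,0,0,0],[0,0,-0.7,0,0,0],[0,0,-0.7,0,0,0]]]'; python3 -m handwheel '[[[0,0,-0.1,0,0,0],[0,0,-0.1,0,0,0]]]'
```

```text
clock: 34.3
position: [0.6174, -0.012, 0.1342]
orientation: [0.737, 0.676, -0.0, -0.0]
force: [0.0, -1.4, -3.6]
opening: 0.0157
grip_force: 40.0
clock: 34.5
position: [0.6175, -0.012, 0.1341]
orientation: [0.736, 0.676, 0.0, 0.0]
force: [-4.4, 0.4, 3.4]
opening: 0.0154
grip_force: 40.0
```

Contact at the expected stacked height. Release, go up and look.

```bash
python3 -m handwheel '[[[0,0,0,0,0,0],[0,0,0,0,0,0],[0,0,0,0,0,0],[0,0,0,0,0,0],[0,0,0,0,0,0],[0,0,0,0,0,0]]]' 80; python3 -m handwheel '[[[0,0,3,0,0,0],[0,0,7,0,0,0],[-2,4,8,0,0,0.14],[-4,8,8,0,0,0.28],[-7,11,8,0,0,0.42],[-11,14,8,0,0,0.56],[-14,17,8,0,0,0.7],[-17,20,8,0,0,0.84],[-20,24,7,0,0,0.98],[-22,26,6,0,0,1.12],[-23,28,5,0,0,1.26],[-23,29,4,0,0,1.4],[-23,29,4,0,0,1.54],[-23,29,4,0,0,1.6]]]' 0
python3 - <<'E'
from h import *
f=grab('side')
a=cv2.resize(f['image'][120:240,240:400,::-1],(480,360),interpolation=cv2.INTER_CUBIC)
f=grab('top'); b=cv2.resize(f['image'][160:220,280:360,::-1],(320,240),interpolation=cv2.INTER_CUBIC)
o=np.zeros((360,800,3),np.uint8);o[:,:480]=a;o[:240,480:]=b;cv2.imwrite('pics/c8.png',o)
C=cloud(f).reshape(-1,3); m=(C[:,2]>.139)&(C[:,2]<.165)&(abs(C[:,0]-.616)<.015)&(abs(C[:,1]+.012)<.13); print('bar top z',np.median(C[m][:,2]),'expected .155')
E
```

```text
clock: 35.1
position: [0.6174, -0.012, 0.1332]
orientation: [0.737, 0.676, 0.0, 0.0]
force: [-0.3, 0.4, 0.1]
opening: 0.0601
grip_force: 0.0
clock: 36.5
position: [0.3869, 0.2784, 0.1729]
orientation: [0.025, 1.0, -0.0, -0.0]
force: [1.3, -0.3, -0.1]
opening: 0.0881
grip_force: 0.0
bar top z 0.15370128519498105 expected .155
```

View pics/c8.png

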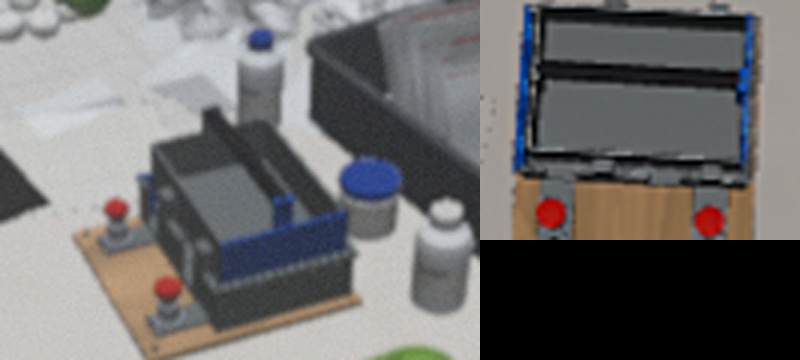

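The stack stands on the rim (bar top 154 mm, blue end over the grey end, both pins up, bottles and jar untouched). Now the mallet: head at about (0.423, 0.301), handle pointing along 190°.

```bash
python3 -m handwheel '[[[-0.5,0.5,-2,0,0,0.12],[-1.2,1.4,-5,0,0,0.225],[-1.2,1.4,-8,0,0,0.225],[-1.2,1.4,-8,0,0,0.225],[-1.2,1.4,-8,0,0,0.225]]]' 0 60; python3 -m handwheel '[[[0,0,0,0,0,0],[0,0,0,0,0,0]]]'
python3 - <<'E'
from h import *
f=grab('top');g=grab('side')
C=cloud(g).reshape(-1,3);m=(abs(C[:,0]-.42)<.05)&(abs(C[:,1]-.3)<.05)&(C[:,2]>.05)&(C[:,2]<.075);h=C[m];print(len(h),h.mean(0) if len(h) else '',h.min(0),h.max(0))
cv2.imwrite('pics/c9.png',cv2.resize(g['image'][130:220,170:290,::-1],None,fx=6,fy=6,interpolation=cv2.INTER_CUBIC))
E
```

```text
clock: 37.1
position: [0.3754, 0.2918, 0.0935]
orientation: [-0.084, 0.996, -0.0, -0.0]
force: [0.5, -0.8, 0.1]
opening: 0.0882
grip_force: 0.0
clock: 37.3
position: [0.3767, 0.2924, 0.0949]
orientation: [-0.084, 0.996, 0.001, 0.001]
force: [-0.2, -0.2, 0.0]
opening: 0.0881
grip_force: 0.0
99 [0.42791091 0.29126699 0.05995123] [0.39937419 0.27280222 0.05030527] [0.44950164 0.32821027 0.06930413]
```

View pics/c9.png

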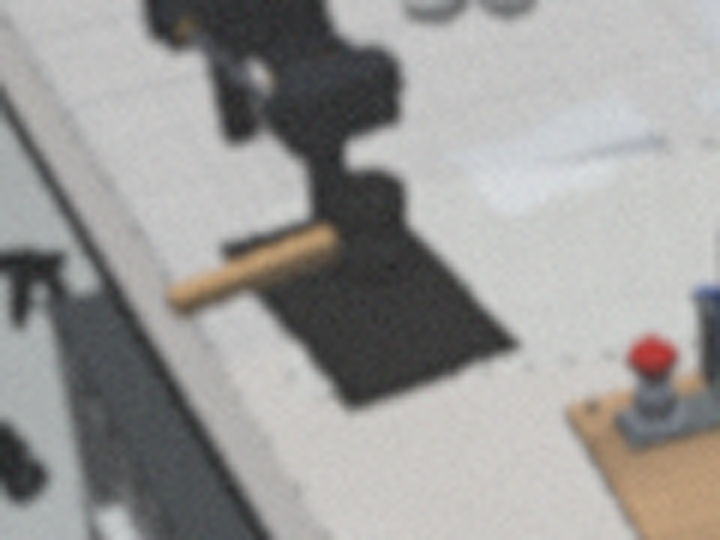

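The open fingers straddle the handle near the head (about (335,235)). Go down and grip.

```bash
python3 -m handwheel '[[[-0.2,0,-3,0,0,0],[-0.2,0,-6,0,0,0],[-0.2,0,-7.3,0,0,0],[-0.2,0,-7.7,0,0,0],[-0.2,0,-7.7,0,0,0]]]' 0 60; python3 -m handwheel '[[[0,0,0,0,0,0],[0,0,0,0,0,0],[0,0,0,0,0,0],[0,0,0,0,0,0],[0,0,0,0,0,0],[0,0,0,0,0,0],[0,0,0,0,0,0],[0,0,0,0,0,0],[0,0,0,0,0,0],[0,0,0,0,0,0],[0,0,0,0,0,0],[0,0,0,0,0,0]]]' 255 60; python3 -m handwheel '[[[0,0,0.5,0,0,0],[0,0,2,0,0,0],[0,0,5,0,0,0],[0,0,10,0,0,0],[0,0,10,0,0,0]]]'
```

```text
clock: 37.9
position: [0.3736, 0.292, 0.0164]
orientation: [-0.084, 0.996, -0.0, -0.0]
force: [0.4, 0.2, 0.5]
opening: 0.0888
grip_force: 0.0
clock: 39.1
position: [0.3734, 0.2919, 0.0162]
orientation: [-0.084, 0.996, -0.0, -0.0]
force: [-0.1, -0.2, -0.2]
opening: 0.0153
grip_force: 59.6
clock: 39.6
position: [0.3772, 0.2938, 0.1223]
orientation: [-0.085, 0.996, 0.002, 0.005]
force: [1.0, 1.9, -1.8]
opening: 0.0154
grip_force: 59.5
```

```bash
python3 -m handwheel '[[[1,-2,0,0,0,-0.05],[2,-5,0,0,0,-0.1],[3,-8,0,0,0,-0.15],[4,-11,0,0,0,-0.2],[5,-14,0,0,0,-0.258],[6,-17,0,0,0,-0.258],[7,-20,0,0,0,-0.258],[7.5,-21.7,0,0,0,-0.258],[7.5,-21.7,0,0,0,-0.258],[7.5,-21.7,-1,0,0,-0.258],[7.5,-21.7,-1,0,0,-0.258],[7.5,-21.7,-1,0,0,-0.258]]]'
python3 - <<'E'
from h import *
s=ctrl.observe();print(s['position'],s['orientation'])
g=grab('side');cv2.imwrite('pics/c10.png',cv2.resize(g['image'][140:240,240:360,::-1],None,fx=6,fy=6,interpolation=cv2.INTER_CUBIC))
E
```

```text
clock: 40.8
position: [0.4473, 0.0759, 0.1053]
orientation: [0.044, 0.999, 0.0, -0.001]
force: [-0.5, 0.2, -3.2]
opening: 0.015
grip_force: 59.5
[0.44725479 0.07593021 0.10532879] [ 4.37158061e-02  9.99043403e-01  1.25025286e-04 -1.09139237e-03]
```

View pics/c10.png

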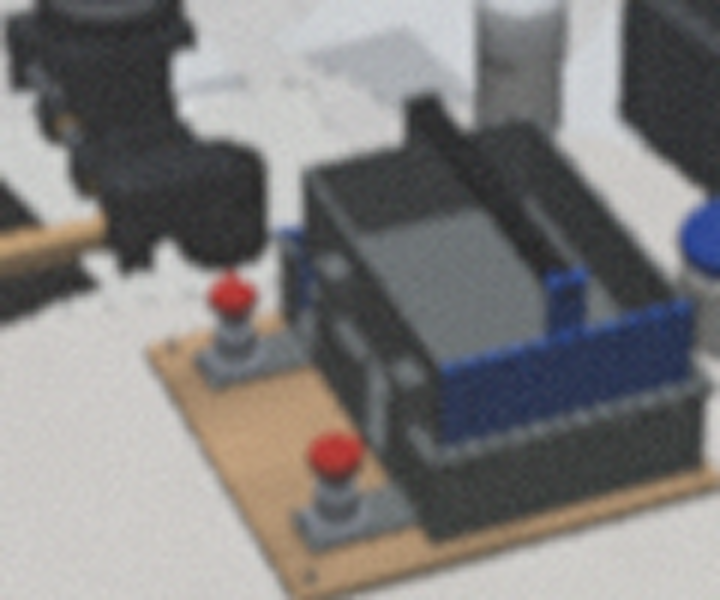

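The mallet head (215,210) hangs level above the left pin (232,297). Press down gently.

```bash
python3 -m handwheel '[[[0.4,0,-1,0,0,0],[0.4,0,-2,0,0,0],[0.4,0,-2.7,0,0,0],[0.4,0,-2.7,0,0,0]]]'; python3 -m handwheel '[[[0,0,-0.3,0,0,0],[0,0,-0.6,0,0,0],[0,0,-0.9,0,0,0],[0,0,-1.2,0,0,0],[0,0,-1.5,0,0,0],[0,0,-1.7,0,0,0],[0,0,-1.7,0,0,0]]]'
```

```text
clock: 41.25
position: [0.4511, 0.0752, 0.0776]
orientation: [0.044, 0.999, 0.0, -0.002]
force: [-0.4, 0.0, -2.5]
opening: 0.0153
grip_force: 59.5
clock: 41.95
position: [0.4526, 0.0749, 0.0621]
orientation: [0.044, 0.999, 0.0, 0.0]
force: [-1.4, 0.6, -0.0]
opening: 0.0148
grip_force: 59.5
```

```bash
python3 -m handwheel '[[[0,0,-0.1,0,0,0],[0,0,-0.2,0,0,0],[0,0,-0.3,0,0,0],[0,0,-0.3,0,0,0]]]'; python3 -m handwheel '[[[0,0,-0.1,0,0,0],[0,0,-0.2,0,0,0],[0,0,-0.2,0,0,0]]]'
```

```text
clock: 42.35
position: [0.4523, 0.075, 0.0594]
orientation: [0.044, 0.999, -0.0, -0.0]
force: [-4.5, 0.6, 6.1]
opening: 0.0145
grip_force: 59.5
clock: 42.65
position: [0.4518, 0.0753, 0.0579]
orientation: [0.044, 0.999, 0.0, -0.001]
force: [-10.0, 0.5, 15.4]
opening: 0.015
grip_force: 59.8
```

The force rises sharply at the expected depth, so the left pin is down. Now the right one.

```bash
python3 -m handwheel '[[[0,0,2,0,0,0],[0,0,4,0,0,0],[0,-3,4.2,0,0,0],[-0.5,-7,4.2,0,0,0],[-1,-11,4.2,0,0,0],[-1.3,-15,4.2,0,0,0],[-1.3,-15,4.2,0,0,0],[-1.3,-15,4.2,0,0,0]]]'
python3 - <<'E'
from h import *
s=ctrl.observe();print(s['position'],s['orientation'])
g=grab('side');cv2.imwrite('pics/c11.png',cv2.resize(g['image'][140:240,240:360,::-1],None,fx=6,fy=6,interpolation=cv2.INTER_CUBIC))
E
```

```text
clock: 43.45
position: [0.439, -0.0757, 0.0988]
orientation: [0.046, 0.999, 0.0, -0.0]
force: [0.7, 1.1, -3.2]
opening: 0.015
grip_force: 59.8
[ 0.4390409  -0.07565389  0.09884253] [ 4.57970684e-02  9.98950701e-01  2.49324039e-04 -2.53488095e-04]
```

View pics/c11.png

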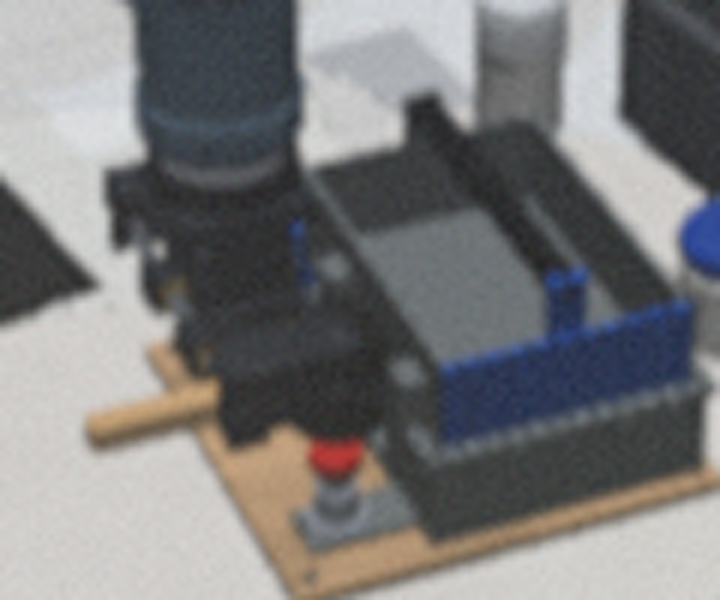

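The head is just above the right pin (337,455), and the left pin is hidden behind the arm. Press.

```bash
python3 -m handwheel '[[[0,0.2,-1,0,0,0],[0,0.2,-2,0,0,0],[0,0.2,-2.1,0,0,0]]]'; python3 -m handwheel '[[[0,0,-0.3,0,0,0],[0,0,-0.6,0,0,0],[0,0,-0.9,0,0,0],[0,0,-1.2,0,0,0],[0,0,-1.5,0,0,0],[0,0,-1.7,0,0,0],[0,0,-1.7,0,0,0]]]'; python3 -m handwheel '[[[0,0,-0.1,0,0,0],[0,0,-0.1,0,0,0]]]'
```

```text
clock: 43.8
position: [0.438, -0.0714, 0.0762]
orientation: [0.043, 0.999, 0.001, -0.002]
force: [-0.3, 0.7, -2.6]
opening: 0.0155
grip_force: 59.8
clock: 44.5
position: [0.4396, -0.073, 0.0611]
orientation: [0.044, 0.999, 0.0, 0.0]
force: [0.2, 1.5, 0.3]
opening: 0.015
grip_force: 59.8
clock: 44.7
position: [0.4396, -0.0731, 0.0603]
orientation: [0.044, 0.999, -0.0, 0.0]
force: [-1.2, 1.6, 1.3]
opening: 0.0153
grip_force: 59.8
```

```bash
python3 -m handwheel '[[[0,0,-0.1,0,0,0],[0,0,-0.2,0,0,0],[0,0,-0.2,0,0,0]]]'; python3 -m handwheel '[[[0,0,-0.1,0,0,0],[0,0,-0.2,0,0,0],[0,0,-0.2,0,0,0]]]'
```

```text
clock: 45.0
position: [0.4391, -0.0731, 0.0586]
orientation: [0.044, 0.999, -0.0, -0.0]
force: [-5.9, 1.5, 9.7]
opening: 0.0149
grip_force: 59.8
clock: 45.3
position: [0.4384, -0.0729, 0.0568]
orientation: [0.044, 0.999, 0.0, -0.001]
force: [-10.4, 2.7, 17.0]
opening: 0.015
grip_force: 60.0
```

```bash
python3 -m handwheel '[[[0,0,2,0,0,0],[0,0,5,0,0,0],[0,2,6,0,0,0],[-0.5,6,6,0,0,0.05],[-1,10,6,0,0,0.1],[-2,14,6,0,0,0.15],[-3,18,6,0,0,0.2],[-4,22,6,0,0,0.258],[-5,26,6,0,0,0.258],[-6,30,6,0,0,0.258],[-6.5,34,6,0,0,0.258],[-6.5,36.4,6,0,0,0.258],[-6.5,36.4,6,0,0,0.258],[-6.5,36.4,6,0,0,0.258],[-6.5,36.4,6,0,0,0.258]]]'
python3 - <<'E'
from h import *
g=grab('side');f=grab('top');o=np.zeros((600,800,3),np.uint8)
o[:300,:400]=cv2.resize(g['image'][165:240,260:360,::-1],(400,300),interpolation=cv2.INTER_CUBIC)
o[:300,400:]=cv2.resize(g['image'][110:185,180:280,::-1],(400,300),interpolation=cv2.INTER_CUBIC)
o[300:,:400]=cv2.resize(f['image'][160:235,270:370,::-1],(400,300),interpolation=cv2.INTER_CUBIC)
cv2.imwrite('pics/c12.png',o)
for im,n in((f,'top'),(g,'side')):
  r=im['image'].astype(int);C=cloud(im);m=(r[...,0]>130)&(r[...,1]<70)&(abs(C[...,0]-.5)<.05)&(abs(C[...,1])<.12)
  for s in(1,-1):
    P=C[m&(C[...,1]*s>0)];print(n,len(P),np.median(P,0),P[:,2].max())
    if n=='top':
      v,u=np.nonzero(m&(C[...,1]*s>0));print('at z=.052',at(im,u.mean(),v.mean(),.052).round(4))
E
```

```text
clock: 46.8
position: [0.3742, 0.29, 0.1158]
orientation: [-0.084, 0.996, -0.0, -0.0]
force: [0.1, -0.5, -2.4]
opening: 0.0153
grip_force: 59.9
top 41 [0.5064976  0.07396271 0.05110494] 0.05587293169939889
at z=.052 [0.5064 0.0728 0.052 ]
top 41 [ 0.49479316 -0.07773481  0.04909892] 0.05781926631388279
at z=.052 [ 0.494  -0.0773  0.052 ]
side 19 [0.50519314 0.06724747 0.05067199] 0.05621153702147552
side 32 [ 0.49245293 -0.08050384  0.05003144] 0.055639424570495866
```

View pics/c12.png

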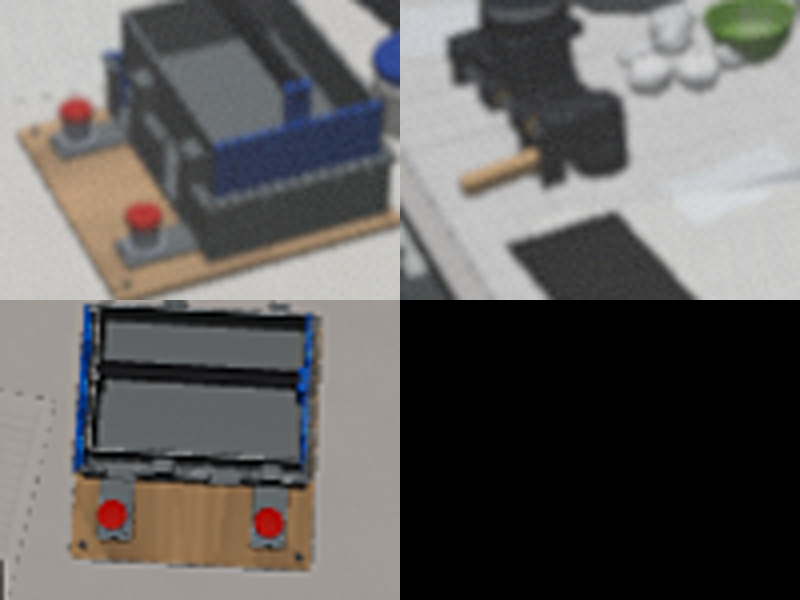

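Both heads are down (about 51 mm) and the stack is unmoved; the mallet hangs level over its mat. Set it down.

```bash
python3 -m handwheel '[[[0.1,0.15,-3,0,0,0],[0.1,0.15,-6,0,0,0],[0.1,0.15,-8.5,0,0,0],[0.1,0.15,-9.3,0,0,0],[0.1,0.15,-9.6,0,0,0],[0.1,0.15,-9.8,0,0,0],[0.1,0.15,-9.8,0,0,0]]]'; python3 -m handwheel '[[[0,0,-0.1,0,0,0],[0,0,-0.1,0,0,0]]]'
```

```text
clock: 47.6
position: [0.3763, 0.2927, 0.0192]
orientation: [-0.084, 0.996, 0.0, 0.001]
force: [-1.0, 0.1, -4.2]
opening: 0.0146
grip_force: 59.9
clock: 47.8
position: [0.3759, 0.2928, 0.0179]
orientation: [-0.085, 0.996, 0.0, 0.001]
force: [-0.0, -0.2, -3.2]
opening: 0.0153
grip_force: 59.9
```

```bash
python3 -m handwheel '[[[0,0,-0.1,0,0,0],[0,0,-0.2,0,0,0],[0,0,-0.2,0,0,0]]]'; python3 -m handwheel '[[[0,0,0,0,0,0],[0,0,0,0,0,0],[0,0,0,0,0,0],[0,0,0,0,0,0],[0,0,0,0,0,0],[0,0,0,0,0,0],[0,0,0,0,0,0]]]' 60; python3 -m handwheel '[[[0,0,4,0,0,0],[0,0,8,0,0,0],[0,0,13,0,0,0],[0,-4,17,0,0,0],[0,-8,18,0,0,0],[0,-12,18,0,0,0],[0,-16,18,0,0,0],[0,-20,18,0,0,0],[0,-24,18,0,0,0],[0,-28,18,0,0,0],[0,-28,18,0,0,0],[0,-28,18,0,0,0],[0,-28,18,0,0,0],[0,-28,18,0,0,0]]]'
python3 - <<'E'
from h import *
f=grab('top'); cv2.imwrite('pics/c13.png',cv2.resize(f['image'][130:280,200:400,::-1],None,fx=4,fy=4,interpolation=cv2.INTER_CUBIC))
finds(f)
X=cloud(f).reshape(-1,3);h=X[(abs(X[:,0]-.425)<.06)&(abs(X[:,1]-.3)<.06)&(X[:,2]>.05)&(X[:,2]<.08)];print(h.mean(0),h.min(0),h.max(0))
E
```

```text
clock: 48.1
position: [0.3754, 0.2926, 0.0155]
orientation: [-0.085, 0.996, 0.0, 0.0]
force: [-2.2, 0.0, 0.8]
opening: 0.015
grip_force: 59.9
clock: 48.8
position: [0.3754, 0.2925, 0.0152]
orientation: [-0.084, 0.996, -0.0, -0.0]
force: [0.1, -0.1, 0.4]
opening: 0.0669
grip_force: 0.0
clock: 50.2
position: [0.3752, 0.0137, 0.1951]
orientation: [-0.086, 0.996, 0.0, -0.0]
force: [-0.2, -0.2, -0.4]
opening: 0.0676
grip_force: 0.0
[0.42670199 0.29882236 0.06185673] [0.40165693 0.27429783 0.0509217 ] [0.45127492 0.32578685 0.07092913]
```

View pics/c13.png

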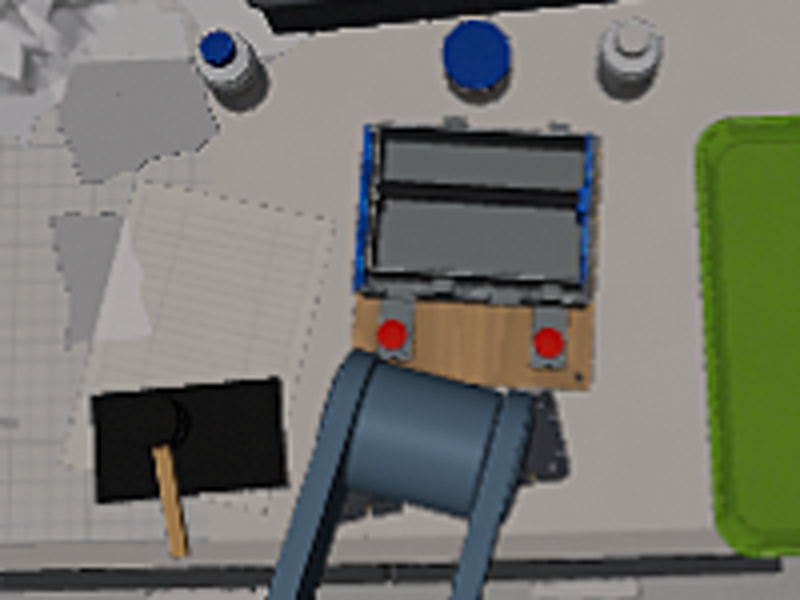

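The mallet stands on its mat (165,425), the stack is seated, both pins are down, the tray is empty, and the bystanders are in place. Handing in.

```bash
python3 -c "
from rig import ctrl
print(ctrl.job_done())"
```

```text
the job is handed in; nothing more can be done
None
```

The job is handed in, with no verdict returned: all three finds that were present (two irons, one sherd) lie in the lower tote, the half-turned upper tote stands on its rim, both pins were driven fully down with the mallet, and the mallet is back on its mat, with the bottles and jar undisturbed.

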